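# Set the jig's gap with its thumb wheel and lock it

### The job

Roll the knurled brass wheel of the green jig under a fingertip until the jaw has closed up so far that its yellow pointer points into the red band of the white gauge clip; then push the red lock tab away from you, fully home, and take the hand away. Touch and push only: move the jaw by the wheel alone and never by pushing it, grasp nothing, and leave the loose tools and parts lying round the jig where they are.

Things in the scene. Friction and masses are not known exactly. Their poses are not given: they have to be found in the camera images.
- jig: Green jig screwed to the table, base plate 75 x 256 x 10 mm; origin on the table. Its x axis points away from the robot (yaw about -0.2 to 0.3), y to the left along its length, z up. In this frame: wheel at y = -55 mm between green cheeks 62 mm high; dark fixed anvil at y = 75 to 100 mm, 52 mm high; dark scale rail on the robot's side, x = -61 to -37, y = 2 to 102 mm, 26 mm high.
- gap_jaw: Sliding dark steel jaw, 46 x 22 mm, 53 mm high, with a yellow pointer on the robot's side; origin at table level under its gripping face. It slides along the jig's y to the anvil: gap 50 mm at the start, can close by 42 mm. Geared to the wheel, it stays where the wheel leaves it. Must not be touched.
- pointer_tip (a point): Tip of the jaw's yellow pointer, 3 mm wide, at x = -41 mm in the jig's frame.
- mark (a point): Middle of the red band on the white gauge clip, at the edge facing the pointer; axes parallel to the jig's. The clip (16 x 20 x 6 mm) is fixed on the scale rail, each time elsewhere; the band is 6 mm wide along the jig's y. At the start it lies 12 to 32 mm to +y (towards the anvil) of the pointer tip.
- wheel_top (a point): Topmost point of the brass wheel's rim, 88 mm above the table; does not turn. Wheel radius 32 mm, width 22 mm, axle level along the jig's x; the rim stands 26 mm above the cheeks. Its carriage is sprung: pressed from above it sinks from about 3 N, stop at 5 mm and 9 N. A fingertip pressed 2 to 4 mm down and drawn along the jig's y turns it by friction.
- thumb_wheel (a joint): Turn of the wheel in rad, 0 at the start, at most 4.2. It grows when the top of the rim is drawn to the jig's +y (towards the anvil); the jaw closes 10 mm per rad, so 32 mm of fingertip travel moves the jaw 10 mm. Drawn the other way it opens the jaw. Needs about 1 N at the rim and stays where it is left.
- lock_top (a point): Middle of the top edge of the red lock tab, an upright plate 24 mm wide (jig y), 10 mm thick (jig x) and 62 mm high over the table, free of other parts on the robot's side; 23 mm of clear space lies between it and the wheel's carriage.
- lock (a joint): Lock slide in m, 0 to 0.003 at the start (open, towards the robot), 0.018 at its end stop fully home; it slides along the jig's +x (away from the robot) against about 2 N and stays where it is left. It does not spring back.
- ball_bearing: Bystander, loose: steel ball bearing lying flat, 52 mm across, 15 mm high; origin at the centre of its underside. Leave it where it is.
- machine_bolt: Bystander, loose: M16 bolt standing upright on its hexagon head, 70 mm tall; origin at the centre of its underside. Leave it where it is.
- nut_30: Bystander, loose: rusty hexagon nut, 30 mm across flats, 24 mm high; origin at the centre of its underside. Leave it where it is.
- v_block_a: Bystander, loose: ground steel V-block, 50 x 50 x 34 mm; origin at the centre of its underside. Leave it where it is.
- tape_measure: Bystander, loose: yellow tape measure, 66 x 85 x 37 mm; origin at the centre of its underside. Leave it where it is.
- screwdriver_red: Bystander, loose: screwdriver with red handle lying flat, 220 mm long; origin at the centre of its underside. Leave it where it is.
- pliers_red: Bystander, loose: pliers with red handles lying flat, 176 mm long; origin at the centre of its underside. Leave it where it is.

How it is judged:
By the outcome, as a careful person would: the job done as asked, in the order asked, and still so for the second after the job is handed in, with the robot touching nothing.
It also fails if it takes over 58 s, if anything falls off the work surface, if the arm or the gripper's body presses on something with over 40 N, if the wrist force passes 120 N, or if a joint passes its speed limit or range.

### The arm

A 6-joint arm with a two-finger parallel gripper is mounted at the origin on a cart in front of the work surface, level with it; the furniture and walls round the work are solid. World frame = base frame: x ahead of the robot, y to its left, z up, the work surface at z = 0. Lengths are in m, angles in rad, forces in N, time in s.
With the tool pointing down it reaches from about 0.25 to 0.85 m from the base axis. Payload 12.5 kg.
Tool frame: the origin (TCP) lies at the very end of the fingers, on their centre line; the grasp point (between the pads) lies behind it (env.tcp_to_grasp is the z of the grasp point in the tool frame, in m); z points along the fingers, y is the line along which they close (so a half turn about z gives the same grasp; the last joint's range is limited). The gripper opens to 93 mm and grips with 3 to 60 N. Pads are 15 mm wide; open, the fingers measure 128 mm over their backs; the gripper's body (75 mm by 188 mm) begins 65 mm behind the grasp point.
Start: joints at [-1.37, 0.351, 1.652, -0, 1.139, -0.085], TCP at [0.155, -0.528, 0.219] pointing down, gripper open.
Joint ranges: [-2.75, 2.75], [-0.79, 2.1], [0.01, 2.65], [-1.57, 4.71], [0.07, 3.14], [-2.87, 2.87]. Speed limits (rad/s): [2.22, 2.22, 2.79, 3.14, 3.14, 3.14].

### API

Orientations are given as a 3x3 rotation matrix whose columns are the frame's x, y, z axes.
In Python, from plant import env gives the robot as it stands.
- The arm moves only by the tool carry_out, never from a script. Its argument "targets" is a list of rows, each an object of numbers: "dx", "dy", "dz": the shift along the tool's x, y, z in units of 60 mm (1.0 is 60 mm); "ax", "ay", "az": the turn, a rotation vector about the tool's x, y, z in units of 8 degrees (1.0 is 8 degrees); "gripper": the gripper's target within -1 to 1 (shut at 1, half-way at 0, fully open at -1). A call has 1 to 8 rows; each row is the pose to reach, as a shift and turn from the pose commanded when the call began, along the tool's axes at that moment; what a row does not reach only later rows make up. A row lasts 1/8 s, in which the tool goes at most 62.5 mm and 10.7 degrees, less where a joint would pass 70% of its speed; a pose out of reach is approached as far as the arm can. A call with a gripper value outside its range is refused whole. The fingers move at their own pace and stop on an object; "newtons" is the grip in N (left out, the last holds). Time passes only in rows, so rows that repeat a pose let the fingers close. It gives the time, the measured TCP pose, the force, the opening and the grip force at its end, in the units of the state.
- env.observe(): the state, without advancing time (a new reading comes with each control period).
- env.snapshot(name): name is "side" or "top" or "wrist"; returns a dict with "pixels" (480x640x3 uint8, red, green, blue), "depth" (480x640 float32, m along the optical axis (not along the pixel's ray), 0 where there is no reading), "fx", "fy", "cx", "cy" (pixels), "k1" (the pictures are not rectified: a ray, as slopes to the right and down, at radius r is drawn at 1 + k1 r^2 times it, then the intrinsics apply), "R" (3x3) and "t" (3): a world point X has camera coordinates R X + t. Camera axes: x right, y down, z forward; pixel columns grow to the right and rows downward; lengths in m; the calibration is good to about 2 mm. A picture is of the moment at which its call begins.
- env.job_done(): hands the job in; it is judged then, once.
Trained networks look in a picture, given as the dict that the camera call returned (one of the last four; its "shot" number tells which), for a name from the list of things; names that differ only in an ending like _2 or _b are one class to them, and where a whole thing is asked for, a point or a joint stands for the part that bears it (a point fixed in the world has none). Each returns a list of dicts, best first, with "confidence" (0 to 1); they miss things now and then, are a little off and sometimes report something else, mostly with a low value. They report only what shows in the picture. A call takes as long as a camera call.
- env.look_for(label, picture): "position" ([row, column] in pixels, amid what is visible of it).
- env.masks_of(label, picture): "region" (480x640 bool, what is visible of it) and "position" ([row, column] in pixels, amid what is visible of it).
- env.place_of(label, picture): "position" ([row, column] in pixels: a listed point, or the origin of a listed thing).
The state is a dict: "t": time; "joint_pos": joint angles; "joint_vel": joint speeds; "tau": joint torques, N m; "eef_pos": TCP position; "ee_rot": TCP orientation; "wrist_force": force on the tool from outside, world axes, zero at the start; "wrist_torque": the same for the moment, N m; "gripper_width": finger opening in m; "grasp_force": force on a finger pad.
Only numpy, scipy, OpenCV 4.12 (cv2) and the standard library are available. Lean on these libraries where they do the work, as an engineer would, in place of code of your own. Each camera call takes 0.05 s, during which the arm holds its last target. There are 200 camera calls.

## Working session

There is one attempt and no reset: what is moved stays moved. The work goes in short steps, Python scripts to look and compute and a tool call to move; the robot and the scene stay as the last step left them, time stands still between calls to the robot, and variables do not carry over. Pictures are saved under pics/ and viewed, at most 10 in all, crops included, and the job is handed in when it is done.

Besides the shell and the picture viewer there is one more tool, called after "Emit:" as name(argument=value, ...), one argument or row to a line, values as JSON. carry_out: Moves the arm, as the interface text tells. Its arguments: {"type":"object","properties":{"targets":{"type":"array","items":{"type":"object","properties":{"dx":{"type":"number"},"dy":{"type":"number"},"dz":{"type":"number"},"ax":{"type":"number"},"ay":{"type":"number"},"az":{"type":"number"},"gripper":{"type":"number"}}}},"newtons":{"type":"number"}},"required":["targets"]}

```bash
ls; mkdir -p pics; cat > h.py <<'E'
import numpy as np, cv2
from plant import env
def ray(p,s):
    r,c=p; d=np.array([(c-s['cx'])/s['fx'],(r-s['cy'])/s['fy']]); u=d.copy()
    for _ in range(20): u=d/(1+s['k1']*(u@u))
    return np.array([u[0],u[1],1.])
def atz(p,s,z):
    R=np.array(s['R']);t=np.array(s['t']); o=-R.T@t; d=R.T@ray(p,s)
    return o+d*(z-o[2])/d[2]
def dep(p,s):
    r,c=int(round(p[0])),int(round(p[1])); w=s['depth'][max(r-1,0):r+2,max(c-1,0):c+2]; w=w[w>0]
    if not len(w): return None
    R=np.array(s['R']);t=np.array(s['t']); return R.T@(ray(p,s)*np.median(w)-t)
def proj(X,s):
    x=np.array(s['R'])@X+np.array(s['t']); u=x[:2]/x[2]; u=u*(1+s['k1']*(u@u))
    return np.array([u[1]*s['fy']+s['cy'],u[0]*s['fx']+s['cx']])
def save(n,s): cv2.imwrite('pics/'+n+'.png',s['pixels'][:,:,::-1])
E
cat > a.py <<'E'
from h import *
np.set_printoptions(precision=4,suppress=True)
Z=dict(wheel_top=.088,lock_top=.062,mark=None,pointer_tip=None,jig=0,gap_jaw=0,ball_bearing=0,machine_bolt=0,nut_30=0,v_block_a=0,tape_measure=0,screwdriver_red=0,pliers_red=0)
for cam in ['top','side']:
    s=env.snapshot(cam); save(cam+'0',s)
    print(cam,'cam at',-np.array(s['R']).T@s['t'])
    for l,z in Z.items():
        for d in env.place_of(l,s)[:1]:
            p=d['position']; print(l,round(d['confidence'],2),np.round(p,1),'depth',dep(p,s),'atz',atz(p,s,z if z is not None else .029))
E
python3 a.py; python3 -c "
from plant import env;o=env.observe();print(o['ee_rot'],o['eef_pos'],env.tcp_to_grasp,o['wrist_force'],o['gripper_width'])"
```

```text
pics
top cam at [ 0.4228 -0.0083  1.1832]
wheel_top 0.97 [255.8 430. ] depth [ 0.5271 -0.2161  0.0869] atz [ 0.527  -0.2159  0.088 ]
lock_top 0.52 [257.7 463.1] depth [ 0.5239 -0.2892  0.0602] atz [ 0.5238 -0.2887  0.062 ]
mark 0.6 [275.4 386.8] depth [ 0.4932 -0.1336  0.027 ] atz [ 0.4931 -0.1334  0.029 ]
pointer_tip 0.56 [274.8 387.9] depth [ 0.4946 -0.1362  0.0251] atz [ 0.4943 -0.1357  0.029 ]
jig 0.61 [259.5 399. ] depth [ 0.5244 -0.1578  0.0513] atz [ 0.529  -0.1646  0.    ]
gap_jaw 0.71 [260.6 389.7] depth [ 0.5225 -0.1381  0.0522] atz [ 0.5271 -0.1441  0.    ]
ball_bearing 0.79 [221.  352.1] depth [ 0.6172 -0.0647 -0.0008] atz [ 0.6171 -0.0647  0.    ]
machine_bolt 0.64 [218.9 386.5] depth [ 0.6157 -0.1381  0.0243] atz [ 0.6197 -0.1408  0.    ]
nut_30 0.72 [223.9 414.7] depth [ 0.6071 -0.2027 -0.0016] atz [ 0.6069 -0.2025  0.    ]
v_block_a 0.7 [240.7 324. ] depth [ 0.5726 -0.0015  0.0175] atz [ 0.5748 -0.0014  0.    ]
tape_measure 0.66 [177.7 298.1] depth [0.7093 0.051  0.0358] atz [0.7183 0.0529 0.    ]
screwdriver_red 0.69 [243.  324.1] depth [ 0.5674 -0.0016  0.0182] atz 
[... 885 characters left out ...]
9 [338.  365.8] depth [ 0.6013 -0.2144  0.0167] atz [ 0.6063 -0.1963  0.    ]
v_block_a 0.96 [275.6 328.6] depth [ 0.5676 -0.026   0.0175] atz [ 0.5716 -0.0001  0.    ]
tape_measure 0.72 [308.7 322.3] depth [ 0.5287 -0.2178  0.0875] atz [ 0.5439 -0.1072  0.    ]
screwdriver_red 0.91 [218.3 306.1] depth [ 0.553   0.274  -0.0011] atz [0.5528 0.2717 0.    ]
pliers_red 0.84 [265.4 248.7] depth [0.408  0.0524 0.0055] atz [0.4074 0.0611 0.    ]
[[ 9.59428656e-01  2.81951510e-01 -1.37559113e-05]
 [ 2.81951510e-01 -9.59428656e-01 -1.47438444e-05]
 [-1.73548647e-05  1.02671668e-05 -1.00000000e+00]] [ 0.15507895 -0.52767397  0.21863992] -0.0188 [-0.599006   -1.08758428  0.14847669] 0.09301292815846064
```

```bash
python3 - <<'E'
import cv2,numpy as np
a=cv2.imread('pics/top0.png')[200:320,300:500]; b=cv2.imread('pics/side0.png')[250:400,220:420]
cv2.imwrite('pics/c0.png',np.vstack([cv2.resize(a,(500,300),interpolation=3),cv2.resize(b,(400*500//400,300*500//400),interpolation=3)[:300]]))
E
```

```text
(no output)
```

View pics/c0.png

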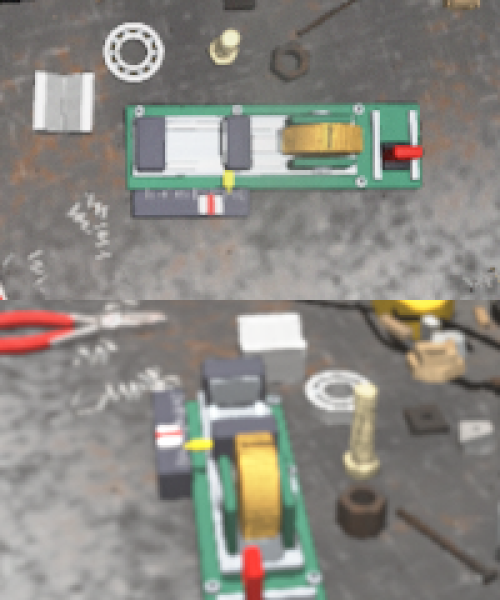

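View pics/side0.png

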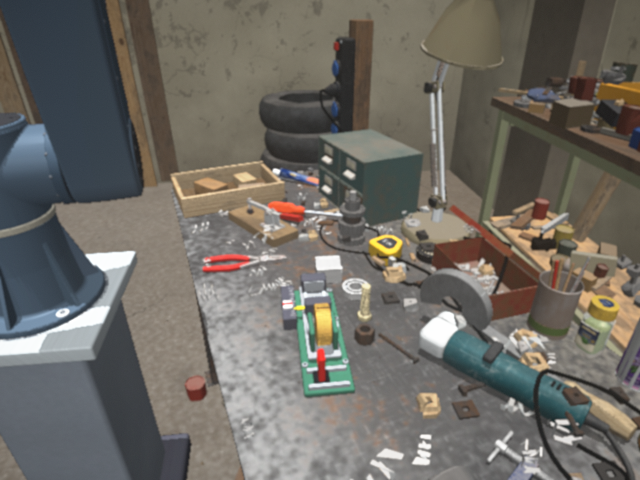

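```bash
cat > m.py <<'E'
from h import *
np.set_printoptions(precision=4,suppress=True)
def meas(s,c0,yaw):
    # pointer tip & red band along jig y, from a picture s near world c0
    P=s['pixels'].astype(int); R,G,B=P[...,0],P[...,1],P[...,2]
    yel=(R>150)&(G>130)&(B<90); red=(R>140)&(G<100)&(B<100)
    out={}
    uy=np.array([-np.sin(yaw),np.cos(yaw)]);ux=np.array([np.cos(yaw),np.sin(yaw)])
    for n,m in (('yel',yel),('red',red)):
        q=[]
        for r,c in np.argwhere(m):
            X=atz((r,c),s,.028)
            if np.hypot(*(X[:2]-c0))<.04 and X[0]<c0[0]+.03: q.append([(X[:2]-c0)@ux,(X[:2]-c0)@uy])
        q=np.array(q)
        print(n,len(q),'jig xy mean',q.mean(0) if len(q) else '', 'min',q.min(0) if len(q) else '','max',q.max(0) if len(q) else '')
E
python3 - <<'E'
from m import *
s=env.snapshot('top')
P=s['pixels'].astype(int); R,G,B=P[...,0],P[...,1],P[...,2]
g=(G>R+25)&(G>B+10)
pts=[atz(p,s,.010)[:2] for p in np.argwhere(g) if 380<=0+p[1] or True]
pts=np.array([p for p in pts if .45<p[0]<.6 and -.35<p[1]<0])
for pp in [pts]:
    r=cv2.minAreaRect((pp*1000).astype(np.float32)); print(len(pp),r)
yaw=None
for l in ['lock_top','wheel_top']:
    for d in env.masks_of(l,s)[:1]:
        q=np.array([atz(p,s,.088 if l[0]=='w' else .062)[:2] for p in np.argwhere(d['region'])])
        print(l,d['confidence'],len(q),q.mean(0),cv2.minAreaRect((q*1000).astype(np.float32)))
meas(s,np.array([.488,-.135]),-.05)
E
```

```text
1548 ((530.9276123046875, -184.4077606201172), (254.7896728515625, 74.05853271484375), 88.57257080078125)
lock_top 0.66 141 [ 0.516  -0.2804] ((516.0404052734375, -282.82220458984375), (31.198389053344727, 22.820659637451172), 88.56639099121094)
wheel_top 0.65 2306 [ 0.526  -0.1507] ((523.8449096679688, -150.77780151367188), (59.029212951660156, 190.29913330078125), 0.7148177027702332)
yel 0 jig xy mean  min  max 
red 0 jig xy mean  min  max
```

Emit:
carry_out(
  targets=[
    {"dx": 7.15,"dy": -3.94,"dz": -0.5,"az": 2.23,"gripper": 1},
    {"dx": 7.15,"dy": -3.94,"dz": -0.5,"az": 2.23,"gripper": 1},
    {"dx": 7.15,"dy": -3.94,"dz": -0.5,"az": 2.23,"gripper": 1},
    {"dx": 7.15,"dy": -3.94,"dz": -0.5,"az": 2.23,"gripper": 1},
    {"dx": 7.15,"dy": -3.94,"dz": -0.5,"az": 2.23,"gripper": 1},
    {"dx": 7.15,"dy": -3.94,"dz": -0.5,"az": 2.23,"gripper": 1},
    {"dx": 7.15,"dy": -3.94,"dz": -0.5,"az": 2.23,"gripper": 1},
    {"dx": 7.15,"dy": -3.94,"dz": -0.5,"az": 2.23,"gripper": 1},
  ],
  newtons=20,
)

```text
invalid input
```

Emit:
carry_out(
  targets=[
    {"dx": 7.15,"dy": -3.94,"dz": -0.5,"ax": 0,"ay": 0,"az": 2.23,"gripper": 1},
    {"dx": 7.15,"dy": -3.94,"dz": -0.5,"ax": 0,"ay": 0,"az": 2.23,"gripper": 1},
    {"dx": 7.15,"dy": -3.94,"dz": -0.5,"ax": 0,"ay": 0,"az": 2.23,"gripper": 1},
    {"dx": 7.15,"dy": -3.94,"dz": -0.5,"ax": 0,"ay": 0,"az": 2.23,"gripper": 1},
    {"dx": 7.15,"dy": -3.94,"dz": -0.5,"ax": 0,"ay": 0,"az": 2.23,"gripper": 1},
    {"dx": 7.15,"dy": -3.94,"dz": -0.5,"ax": 0,"ay": 0,"az": 2.23,"gripper": 1},
    {"dx": 7.15,"dy": -3.94,"dz": -0.5,"ax": 0,"ay": 0,"az": 2.23,"gripper": 1},
    {"dx": 7.15,"dy": -3.94,"dz": -0.5,"ax": 0,"ay": 0,"az": 2.23,"gripper": 1},
  ],
)

```text
t: 2.55
eef_pos: [0.5014, -0.1781, 0.249]
ee_rot: [[1.0, -0.025, 0.0], [-0.025, -1.0, -0.0], [0.0, 0.0, -1.0]]
wrist_force: [0.0, -0.6, -0.6]
gripper_width: 0.0174
grasp_force: 0.0
```

```bash
python3 - <<'E'
from m import *
s=env.snapshot('wrist'); save('w1',s)
print('cam',-np.array(s['R']).T@s['t'])
for l,z in dict(wheel_top=.088,lock_top=.062,mark=None,pointer_tip=None).items():
    for d in env.place_of(l,s)[:2]:
        p=d['position']; print(l,round(d['confidence'],2),np.round(p,1),'depth',dep(p,s),'atz',atz(p,s,z or .028))
meas(s,np.array([.488,-.135]),-.025)
o=env.observe(); print(o['gripper_width'],o['eef_pos'])
E
```

```text
cam [ 0.5825 -0.1805  0.4162]
wheel_top 0.82 [174.4 369.2] depth [ 0.5298 -0.2166  0.0893] atz [ 0.5296 -0.2168  0.088 ]
lock_top 0.89 [184.4 449.5] depth [ 0.5153 -0.2886  0.0625] atz [ 0.5152 -0.2887  0.062 ]
mark 0.76 [208.  264.8] depth [ 0.49   -0.124   0.0269] atz [ 0.4902 -0.1242  0.028 ]
pointer_tip 0.81 [208.9 281.8] depth [ 0.4904 -0.141   0.034 ] atz [ 0.4889 -0.1403  0.028 ]
yel 70 jig xy mean [ 0.0111 -0.0054] min [ 0.001  -0.0087] max [ 0.0155 -0.0009]
red 79 jig xy mean [-0.0094  0.0101] min [-0.0179  0.0076] max [-0.001   0.0124]
0.0009731889430272776 [ 0.4996 -0.1801  0.2484]
```

View pics/w1.png

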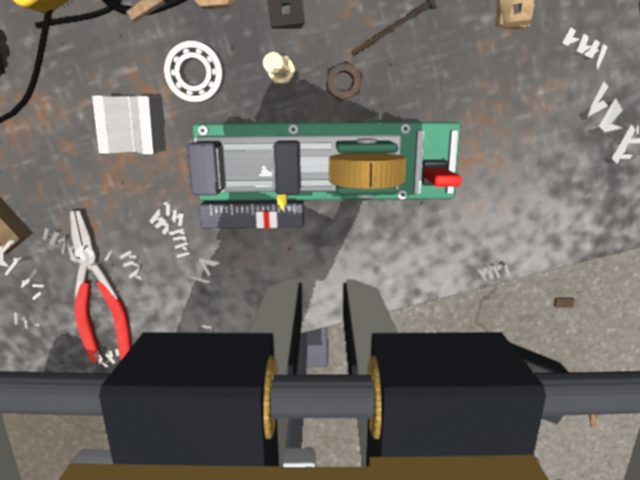

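```bash
python3 - <<'E'
from m import *
for cam in ['wrist','top']:
    s=env.snapshot(cam)
    P=s['pixels'].astype(int); R,G,B=P[...,0],P[...,1],P[...,2]
    red=(R>130)&(G<90)&(B<90); br=(R>B+45)&(R>G+15)&~red; yel=(R>150)&(G>130)&(B<90)
    for n,m,lo,hi in (('red',red,.055,.068),('brass',br,.080,.095),('yel',yel,.02,.06),('redband',red,.02,.045)):
        q=np.array([x for x in (dep(p,s) for p in np.argwhere(m)) if x is not None and lo<x[2]<hi and .44<x[0]<.58 and -.33<x[1]<-.05])
        if len(q): print(cam,n,len(q),q.mean(0),np.percentile(q,5,0),np.percentile(q,95,0))
E
```

```text
wrist red 276 [ 0.5188 -0.2869  0.0625] [ 0.5146 -0.2966  0.0606] [ 0.523  -0.2764  0.0636]
wrist brass 1558 [ 0.5303 -0.2166  0.0863] [ 0.5202 -0.2368  0.0815] [ 0.5402 -0.1971  0.0893]
wrist yel 53 [ 0.5022 -0.1419  0.0368] [ 0.4967 -0.1449  0.0336] [ 0.5083 -0.1383  0.0523]
wrist redband 76 [ 0.4803 -0.1252  0.0328] [ 0.472  -0.127   0.0316] [ 0.4881 -0.1233  0.0334]
top redband 6 [ 0.4782 -0.1268  0.0295] [ 0.4736 -0.1272  0.0241] [ 0.4829 -0.1265  0.0317]
```

Emit:
carry_out(
  targets=[
    {"dx": 0.526,"dy": 0.83,"dz": 1.0,"ax": 0,"ay": 0,"az": 0,"gripper": 1},
    {"dx": 0.526,"dy": 0.83,"dz": 2.0,"ax": 0,"ay": 0,"az": 0,"gripper": 1},
    {"dx": 0.526,"dy": 0.83,"dz": 2.39,"ax": 0,"ay": 0,"az": 0,"gripper": 1},
    {"dx": 0.526,"dy": 0.83,"dz": 2.39,"ax": 0,"ay": 0,"az": 0,"gripper": 1},
  ],
)

```text
t: 3.4
eef_pos: [0.5283, -0.2309, 0.1031]
ee_rot: [[1.0, -0.028, -0.005], [-0.028, -1.0, 0.002], [-0.005, -0.002, -1.0]]
wrist_force: [-0.6, -0.3, 1.4]
gripper_width: 0.0004
grasp_force: 0.0
```

Emit:
carry_out(
  targets=[
    {"dx": 0,"dy": 0,"dz": 0.15,"ax": 0,"ay": 0,"az": 0,"gripper": 1},
    {"dx": 0,"dy": 0,"dz": 0.25,"ax": 0,"ay": 0,"az": 0,"gripper": 1},
    {"dx": 0,"dy": 0,"dz": 0.31,"ax": 0,"ay": 0,"az": 0,"gripper": 1},
    {"dx": 0,"dy": 0,"dz": 0.31,"ax": 0,"ay": 0,"az": 0,"gripper": 1},
  ],
)

```text
t: 3.9
eef_pos: [0.5306, -0.2305, 0.087]
ee_rot: [[1.0, -0.025, 0.001], [-0.025, -1.0, -0.0], [0.001, 0.0, -1.0]]
wrist_force: [-0.8, -0.3, 0.1]
gripper_width: 0.0007
grasp_force: 0.2
```

Emit:
carry_out(
  targets=[
    {"dx": 0,"dy": 0,"dz": 0.03,"ax": 0,"ay": 0,"az": 0,"gripper": 1},
    {"dx": 0,"dy": 0,"dz": 0.05,"ax": 0,"ay": 0,"az": 0,"gripper": 1},
    {"dx": 0,"dy": 0,"dz": 0.05,"ax": 0,"ay": 0,"az": 0,"gripper": 1},
  ],
)

```text
t: 4.28
eef_pos: [0.5306, -0.2307, 0.0841]
ee_rot: [[1.0, -0.026, 0.001], [-0.026, -1.0, -0.0], [0.001, 0.0, -1.0]]
wrist_force: [-1.1, 0.3, 6.5]
gripper_width: 0.0006
grasp_force: 2.9
```

Emit:
carry_out(
  targets=[
    {"dx": 0,"dy": -0.07,"dz": 0,"ax": 0,"ay": 0,"az": 0,"gripper": 1},
    {"dx": 0,"dy": -0.14,"dz": 0,"ax": 0,"ay": 0,"az": 0,"gripper": 1},
    {"dx": 0,"dy": -0.21,"dz": 0,"ax": 0,"ay": 0,"az": 0,"gripper": 1},
    {"dx": 0,"dy": -0.28,"dz": 0,"ax": 0,"ay": 0,"az": 0,"gripper": 1},
    {"dx": 0,"dy": -0.35,"dz": 0,"ax": 0,"ay": 0,"az": 0,"gripper": 1},
    {"dx": 0,"dy": -0.42,"dz": 0,"ax": 0,"ay": 0,"az": 0,"gripper": 1},
    {"dx": 0,"dy": -0.467,"dz": 0,"ax": 0,"ay": 0,"az": 0,"gripper": 1},
    {"dx": 0,"dy": -0.467,"dz": 0,"ax": 0,"ay": 0,"az": 0,"gripper": 1},
  ],
)

```text
t: 5.28
eef_pos: [0.5312, -0.2021, 0.0841]
ee_rot: [[1.0, -0.025, 0.0], [-0.025, -1.0, 0.0], [0.0, -0.0, -1.0]]
wrist_force: [-1.3, 1.5, 4.9]
gripper_width: 0.0006
grasp_force: 3.1
```

```bash
cat > ck.py <<'E'
from m import *
import sys
s=env.snapshot('wrist'); save(sys.argv[1],s)
for l in ['mark','pointer_tip']:
    for d in env.place_of(l,s)[:1]:
        p=d['position']; print(l,round(d['confidence'],2),np.round(p,1),'depth',dep(p,s),atz(p,s,.032))
P=s['pixels'].astype(int); R,G,B=P[...,0],P[...,1],P[...,2]
red=(R>130)&(G<90)&(B<90); yel=(R>150)&(G>130)&(B<90)
print(np.round(-np.array(s['R']).T@s['t'],3))
for n,m,lo,hi in (('yel',yel,.02,.045),('redband',red,.02,.045)):
    q=np.array([x for x in (dep(p,s) for p in np.argwhere(m)) if x is not None and lo<x[2]<hi and .44<x[0]<.53 and -.2<x[1]<-.05])
    if len(q):
        q=np.c_[q,q[:,1]+.025*(q[:,0]-.49)]
        print(n,len(q),q.mean(0),np.percentile(q,5,0),np.percentile(q,95,0))
E
python3 ck.py w2
```

```text
mark 0.52 [328.5 195.1] depth [ 0.4878 -0.1263  0.0312] [ 0.4882 -0.1266  0.032 ]
pointer_tip 0.63 [324.4 206.2] depth [ 0.4884 -0.1321  0.0277] [ 0.4908 -0.1335  0.032 ]
[ 0.612 -0.205  0.251]
yel 131 [ 0.4956 -0.1317  0.0318 -0.1316] [ 0.4908 -0.1351  0.027  -0.135 ] [ 0.4993 -0.1284  0.0327 -0.1283]
redband 25 [ 0.4879 -0.1254  0.0331 -0.1255] [ 0.4875 -0.1276  0.0321 -0.1277] [ 0.4883 -0.1233  0.0341 -0.1234]
```

Emit:
carry_out(
  targets=[
    {"dx": 0,"dy": 0,"dz": -0.3,"ax": 0,"ay": 0,"az": 0,"gripper": 1},
    {"dx": 0,"dy": 0,"dz": -1.0,"ax": 0,"ay": 0,"az": 0,"gripper": 1},
    {"dx": 0,"dy": 0.44,"dz": -1.8,"ax": 0,"ay": 0,"az": 0,"gripper": 1},
    {"dx": 0,"dy": 0.44,"dz": -1.8,"ax": 0,"ay": 0,"az": 0,"gripper": 1},
    {"dx": 0,"dy": 0.44,"dz": -1.8,"ax": 0,"ay": 0,"az": 0,"gripper": 1},
  ],
)

```text
t: 6.05
eef_pos: [0.53, -0.2286, 0.1916]
ee_rot: [[1.0, -0.026, -0.0], [-0.026, -1.0, 0.0], [-0.0, -0.0, -1.0]]
wrist_force: [0.3, -0.0, -0.6]
gripper_width: 0.0003
grasp_force: 0.0
```

```bash
python3 ck.py w3; python3 -c "
import cv2
a=cv2.imread('pics/w3.png')[150:330,140:380];cv2.imwrite('pics/w3c.png',cv2.resize(a,(720,540),interpolation=2))"
```

```text
mark 0.86 [260.5 199.1] depth [ 0.4881 -0.1241  0.0273] [ 0.4898 -0.1256  0.032 ]
pointer_tip 0.8 [259.4 204.7] depth [ 0.4917 -0.1312  0.0346] [ 0.4907 -0.1304  0.032 ]
[ 0.611 -0.231  0.359]
yel 91 [ 0.4977 -0.1318  0.0345 -0.1316] [ 0.492  -0.1355  0.0335 -0.1353] [ 0.502  -0.1283  0.0357 -0.1281]
redband 105 [ 0.4802 -0.1253  0.033  -0.1256] [ 0.4721 -0.1274  0.0317 -0.1276] [ 0.488  -0.1231  0.0337 -0.1235]
```

View pics/w3c.png

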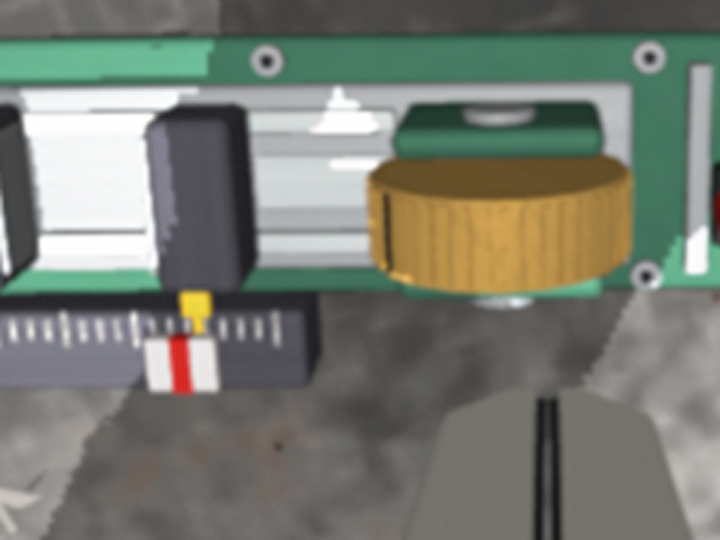

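Emit:
carry_out(
  targets=[
    {"dx": 0,"dy": 0,"dz": 0.8,"ax": 0,"ay": 0,"az": 0,"gripper": 1},
    {"dx": 0,"dy": 0,"dz": 1.5,"ax": 0,"ay": 0,"az": 0,"gripper": 1},
    {"dx": 0,"dy": 0,"dz": 1.7,"ax": 0,"ay": 0,"az": 0,"gripper": 1},
    {"dx": 0,"dy": 0,"dz": 1.76,"ax": 0,"ay": 0,"az": 0,"gripper": 1},
    {"dx": 0,"dy": 0,"dz": 1.8,"ax": 0,"ay": 0,"az": 0,"gripper": 1},
    {"dx": 0,"dy": 0,"dz": 1.8,"ax": 0,"ay": 0,"az": 0,"gripper": 1},
  ],
)

```text
t: 6.95
eef_pos: [0.5308, -0.2293, 0.0852]
ee_rot: [[1.0, -0.025, 0.001], [-0.025, -1.0, -0.001], [0.001, 0.001, -1.0]]
wrist_force: [-5.7, -0.1, 5.5]
gripper_width: 0.0004
grasp_force: 2.6
```

Emit:
carry_out(
  targets=[
    {"dx": 0,"dy": -0.07,"dz": 0,"ax": 0,"ay": 0,"az": 0,"gripper": 1},
    {"dx": 0,"dy": -0.14,"dz": 0,"ax": 0,"ay": 0,"az": 0,"gripper": 1},
    {"dx": 0,"dy": -0.21,"dz": 0,"ax": 0,"ay": 0,"az": 0,"gripper": 1},
    {"dx": 0,"dy": -0.26,"dz": 0,"ax": 0,"ay": 0,"az": 0,"gripper": 1},
    {"dx": 0,"dy": -0.29,"dz": 0,"ax": 0,"ay": 0,"az": 0,"gripper": 1},
    {"dx": 0,"dy": -0.29,"dz": 0,"ax": 0,"ay": 0,"az": 0,"gripper": 1},
  ],
)

```text
t: 7.7
eef_pos: [0.5313, -0.2117, 0.0855]
ee_rot: [[1.0, -0.025, 0.002], [-0.025, -1.0, -0.001], [0.002, 0.001, -1.0]]
wrist_force: [-4.8, 1.1, 5.7]
gripper_width: 0.0003
grasp_force: 3.1
```

Emit:
carry_out(
  targets=[
    {"dx": 0,"dy": 0,"dz": -0.3,"ax": 0,"ay": 0,"az": 0,"gripper": 1},
    {"dx": 0,"dy": 0,"dz": -1.0,"ax": 0,"ay": 0,"az": 0,"gripper": 1},
    {"dx": 0,"dy": -0.9,"dz": -1.8,"ax": 0,"ay": 0,"az": 0,"gripper": 1},
    {"dx": 0,"dy": -0.9,"dz": -1.8,"ax": 0,"ay": 0,"az": 0,"gripper": 1},
    {"dx": 0,"dy": -0.9,"dz": -1.8,"ax": 0,"ay": 0,"az": 0,"gripper": 1},
  ],
)

```text
t: 8.32
eef_pos: [0.5326, -0.1575, 0.1926]
ee_rot: [[1.0, -0.025, 0.002], [-0.025, -1.0, -0.001], [0.002, 0.001, -1.0]]
wrist_force: [0.6, 0.5, -0.8]
gripper_width: 0.0003
grasp_force: 0.0
```

```bash
python3 ck.py w4; python3 -c "
import cv2
a=cv2.imread('pics/w4.png')[150:330,200:440];cv2.imwrite('pics/w4c.png',cv2.resize(a,(720,540),interpolation=2))"
```

```text
mark 0.78 [263.9 285.9] depth [ 0.4876 -0.1271  0.0323] [ 0.4875 -0.127   0.032 ]
pointer_tip 0.79 [261.7 285.7] depth [ 0.4893 -0.1269  0.0315] [ 0.4895 -0.127   0.032 ]
[ 0.613 -0.16   0.36 ]
yel 97 [ 0.497  -0.1267  0.034  -0.1265] [ 0.4909 -0.1303  0.0275 -0.1302] [ 0.5018 -0.1234  0.0353 -0.1233]
redband 96 [ 0.481  -0.1253  0.033  -0.1255] [ 0.4724 -0.1271  0.0316 -0.1272] [ 0.4882 -0.1234  0.0335 -0.1237]
```

View pics/w4c.png

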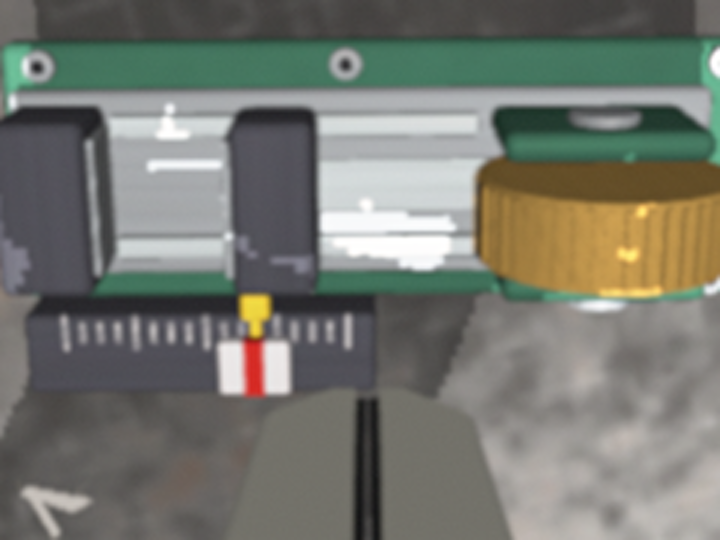

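Emit:
carry_out(
  targets=[
    {"dx": -0.66,"dy": 1.0,"dz": 0,"ax": 0,"ay": 0,"az": 0,"gripper": 1},
    {"dx": -0.66,"dy": 2.21,"dz": 0,"ax": 0,"ay": 0,"az": 0,"gripper": 1},
    {"dx": -0.66,"dy": 2.21,"dz": 0.3,"ax": 0,"ay": 0,"az": 0,"gripper": 1},
    {"dx": -0.66,"dy": 2.21,"dz": 1.2,"ax": 0,"ay": 0,"az": 0,"gripper": 1},
    {"dx": -0.66,"dy": 2.21,"dz": 2.0,"ax": 0,"ay": 0,"az": 0,"gripper": 1},
    {"dx": -0.66,"dy": 2.21,"dz": 2.5,"ax": 0,"ay": 0,"az": 0,"gripper": 1},
    {"dx": -0.66,"dy": 2.21,"dz": 2.5,"ax": 0,"ay": 0,"az": 0,"gripper": 1},
  ],
)

```text
t: 9.35
eef_pos: [0.4876, -0.2878, 0.0387]
ee_rot: [[1.0, -0.026, -0.005], [-0.026, -1.0, 0.003], [-0.005, -0.003, -1.0]]
wrist_force: [-0.1, -0.7, 0.1]
gripper_width: 0.0005
grasp_force: 0.0
```

Emit:
carry_out(
  targets=[
    {"dx": 0.15,"dy": 0,"dz": 0,"ax": 0,"ay": 0,"az": 0,"gripper": 1},
    {"dx": 0.25,"dy": 0,"dz": 0,"ax": 0,"ay": 0,"az": 0,"gripper": 1},
    {"dx": 0.32,"dy": 0,"dz": 0,"ax": 0,"ay": 0,"az": 0,"gripper": 1},
    {"dx": 0.39,"dy": 0,"dz": 0,"ax": 0,"ay": 0,"az": 0,"gripper": 1},
    {"dx": 0.46,"dy": 0,"dz": 0,"ax": 0,"ay": 0,"az": 0,"gripper": 1},
    {"dx": 0.5,"dy": 0,"dz": 0,"ax": 0,"ay": 0,"az": 0,"gripper": 1},
    {"dx": 0.5,"dy": 0,"dz": 0,"ax": 0,"ay": 0,"az": 0,"gripper": 1},
  ],
)

```text
t: 10.22
eef_pos: [0.5194, -0.2898, 0.0416]
ee_rot: [[1.0, -0.026, 0.0], [-0.026, -1.0, -0.0], [0.0, 0.0, -1.0]]
wrist_force: [0.2, 0.3, -0.2]
gripper_width: 0.0005
grasp_force: 0.0
```

Emit:
carry_out(
  targets=[
    {"dx": 0.03,"dy": 0,"dz": 0,"ax": 0,"ay": 0,"az": 0,"gripper": 1},
    {"dx": 0.06,"dy": 0,"dz": 0,"ax": 0,"ay": 0,"az": 0,"gripper": 1},
    {"dx": 0.08,"dy": 0,"dz": 0,"ax": 0,"ay": 0,"az": 0,"gripper": 1},
  ],
)

```text
t: 10.6
eef_pos: [0.522, -0.2898, 0.0416]
ee_rot: [[1.0, -0.025, -0.005], [-0.025, -1.0, 0.001], [-0.005, -0.001, -1.0]]
wrist_force: [-17.5, -0.9, 11.8]
gripper_width: 0.0005
grasp_force: 8.6
```

```bash
cat > lk.py <<'E'
from m import *
import sys
for cam in ['wrist','side']:
    s=env.snapshot(cam); save(sys.argv[1]+cam,s)
    P=s['pixels'].astype(int); R,G,B=P[...,0],P[...,1],P[...,2]
    red=(R>130)&(G<90)&(B<90)
    q=np.array([x for x in (dep(p,s) for p in np.argwhere(red)) if x is not None and .055<x[2]<.068 and .48<x[0]<.58 and -.33<x[1]<-.25])
    if len(q): print(cam,len(q),q.mean(0),np.percentile(q,5,0),np.percentile(q,95,0))
    for d in env.place_of('lock_top',s)[:1]: print(d['confidence'],atz(d['position'],s,.062))
E
python3 lk.py l1
python3 -c "
import cv2,numpy as np
a=cv2.imread('pics/l1wrist.png');b=cv2.imread('pics/l1side.png')[250:410,220:420];cv2.imwrite('pics/l1c.png',np.hstack([cv2.resize(a,(480,360)),cv2.resize(b,(300,240))[:,:].repeat(1,0) if 0 else cv2.copyMakeBorder(cv2.resize(b,(310,248)),0,112,0,0,0)]))"
```

```text
wrist 1404 [ 0.5374 -0.2877  0.0623] [ 0.533  -0.2976  0.0603] [ 0.5409 -0.2775  0.0634]
0.68 [ 0.5354 -0.2867  0.062 ]
```

View pics/l1c.png

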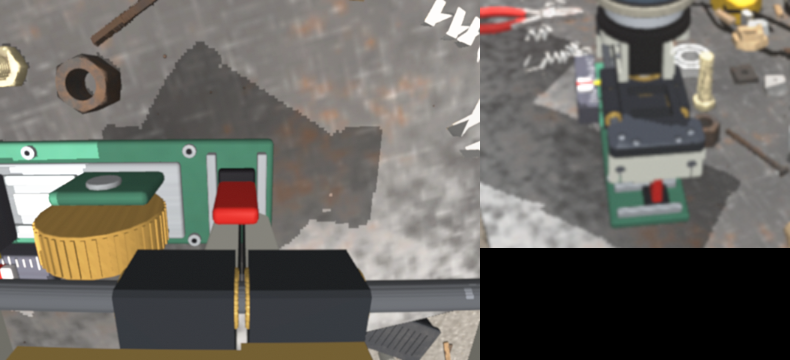

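Emit:
carry_out(
  targets=[
    {"dx": 0.02,"dy": 0,"dz": 0,"ax": 0,"ay": 0,"az": 0,"gripper": 1},
    {"dx": -0.2,"dy": 0,"dz": 0,"ax": 0,"ay": 0,"az": 0,"gripper": 1},
    {"dx": -0.6,"dy": 0,"dz": 0,"ax": 0,"ay": 0,"az": 0,"gripper": 1},
    {"dx": -0.6,"dy": 0,"dz": -0.6,"ax": 0,"ay": 0,"az": 0,"gripper": 1},
    {"dx": -0.6,"dy": 0,"dz": -1.6,"ax": 0,"ay": 0,"az": 0,"gripper": 1},
    {"dx": -0.2,"dy": -1,"dz": -2.5,"ax": 0,"ay": 0,"az": 0,"gripper": 1},
    {"dx": 0.1,"dy": -2,"dz": -2.5,"ax": 0,"ay": 0,"az": 0,"gripper": 1},
    {"dx": 0.1,"dy": -2,"dz": -2.5,"ax": 0,"ay": 0,"az": 0,"gripper": 1},
  ],
)

```text
t: 11.8
eef_pos: [0.534, -0.1677, 0.1926]
ee_rot: [[1.0, -0.023, 0.002], [-0.023, -1.0, -0.0], [0.002, 0.0, -1.0]]
wrist_force: [0.8, -0.9, -1.0]
gripper_width: 0.0002
grasp_force: 0.0
```

```bash
python3 lk.py l2; python3 ck.py w5; python3 -c "
import cv2
cv2.imwrite('pics/w5c.png',cv2.resize(cv2.imread('pics/w5.png')[110:320,200:480],(800,600),interpolation=2))"
```

```text
wrist 376 [ 0.537  -0.2868  0.0624] [ 0.5325 -0.2967  0.0602] [ 0.541  -0.2768  0.0635]
0.76 [ 0.5351 -0.2877  0.062 ]
side 97 [ 0.5342 -0.2903  0.0607] [ 0.5299 -0.298   0.0564] [ 0.5388 -0.2788  0.0631]
0.73 [ 0.5389 -0.2929  0.062 ]
mark 0.67 [263.1 270.3] depth [ 0.4885 -0.1272  0.0311] [ 0.4888 -0.1274  0.032 ]
pointer_tip 0.72 [260.9 269.9] depth [ 0.4916 -0.1275  0.0341] [ 0.4908 -0.1272  0.032 ]
[ 0.614 -0.173  0.358]
yel 105 [ 0.4974 -0.1267  0.0341 -0.1265] [ 0.4907 -0.1303  0.0279 -0.1302] [ 0.5024 -0.123   0.0354 -0.1228]
redband 95 [ 0.4807 -0.1253  0.033  -0.1255] [ 0.4723 -0.1271  0.0317 -0.1273] [ 0.4878 -0.1235  0.0337 -0.1237]
```

View pics/w5c.png

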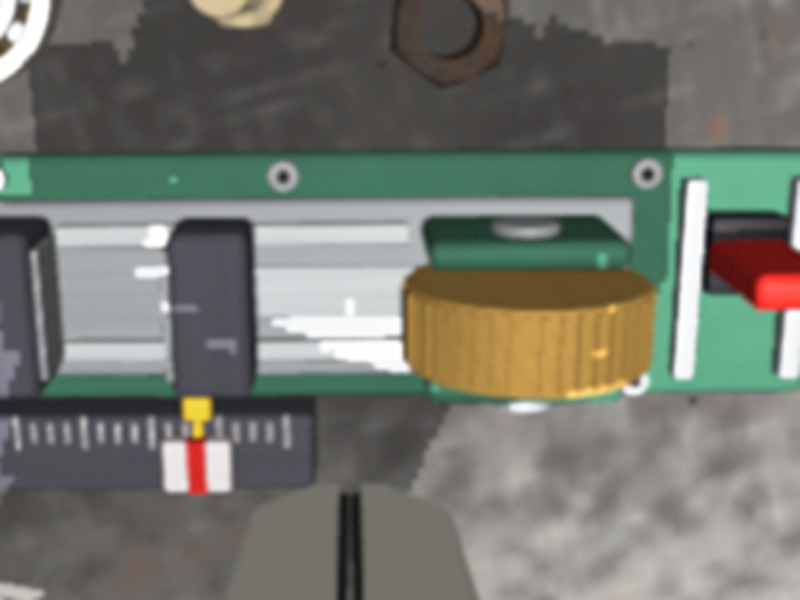

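The yellow pointer tip (crop 198,432) sits on the red band (196,465). The lock tab has moved about 18 mm, to its stop, and the hand is clear.

```bash
python3 -c "
from plant import env;print(env.job_done())"
```

```text
the job is handed in; nothing more can be done
None
```

The job is handed in: the pointer sits in the red band (within about 1 mm of its middle), the lock tab was pushed about 18 mm to its end stop, the hand is clear, and the arm went only to the wheel and the tab; I did not re-measure the loose parts.

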